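# Lock the thickness stop of a burger press

### The arm

A 7-joint arm with a two-finger parallel gripper is mounted at the origin on the work surface. World frame = base frame: x ahead of the robot, y to its left, z up, the work surface at z = 0. Lengths are in m, angles in rad, forces in N, time in s.
With the tool pointing down it reaches from about 0.425 to 1.025 m from the base axis. Payload 9.4 kg.
Tool frame: the origin (TCP) lies at the very end of the fingers, on their centre line; the grasp point (between the pads) lies 19 mm behind it; z points along the fingers, y is the line along which they close (so a half turn about z gives the same grasp; the last joint's range is limited). The gripper opens to 93 mm and grips with 3 to 60 N. Pads are 15 mm wide; open, the fingers measure 128 mm over their backs; the gripper's body (75 mm by 188 mm) begins 65 mm behind the grasp point.
Start: joints at [1.203, 0.599, -0.003, 1.599, 0.002, 0.943, -0.08], TCP at [0.208, -0.695, 0.219] pointing down, gripper open.
Joint ranges: [-2.57, 2.57], [-0.35, 1.97], [-1.29, 1.29], [0.11, 2.56], [-1.05, 4.19], [0.11, 1.86], [-2.63, 2.63]. Speed limits (rad/s): [2.22, 2.22, 3.01, 3.01, 3.14, 3.14, 3.14].

### API

Orientations are given as a unit quaternion [w, x, y, z].
In Python, from bench import * gives the robot as it stands.
- The arm moves only by the tool jog_arm, never from a script. Its argument "motion" is text: rows parted by semicolons, each of 6 numbers parted by spaces: the shift along the world's x, y, z as a fraction of full scale, then the turn, a rotation vector about the world's x, y, z as a fraction of full scale. In form: dx dy dz rx ry rz; .... A call has 1 to 8 rows; each row shifts and turns the commanded pose from where the row before left it; what a row does not reach is not made up. Full scale, the value 1, is 0.02 m for a shift and 0.08 rad for a turn. A row lasts 1/12 s, in which the tool goes at most 41.7 mm and 7.16 degrees, less where a joint would pass 70% of its speed; a pose out of reach is approached as far as the arm can. A call with a number of a shift or a turn outside -1 to 1 is refused whole. A call with a gripper value outside its range is refused whole. "fingers" is the closure, from -1 (fully open) to 1 (shut), set as the call begins (left out, the last holds). The fingers move at their own pace and stop on an object; "force" is the grip in N (left out, the last holds). Time passes only in rows, so rows that do not move let the fingers close. It gives the time, the measured TCP pose, the force, the opening and the grip force at its end, in the units of the state.
- read_state(): the state, without advancing time (a new reading comes with each control period).
- grab_frame(name): name is "scene" or "top"; returns the picture (420x560x3 uint8, red, green, blue); there is no depth.
- calibration(name): a dict with "camera_matrix" (3x3 intrinsics, pixels), "dist_coeffs" ([k1, k2, p1, p2, k3] as OpenCV has them; the pictures are not rectified), "extrinsics" (4x4, takes a point from camera to world coordinates). Camera axes: x right, y up, looking along -z (the intrinsics and any distortion apply to the point x, -y, -z); pixel columns grow to the right and rows downward; lengths in m; the calibration is good to about 2 mm. A picture is of the moment at which its call begins. calibration takes no time and is no camera call.
- finish_job(): hands the job in; it is judged then, once.
The state is a dict: "clock": time; "joint_positions": joint angles; "qvel": joint speeds; "tau": joint torques, N m; "position": TCP position; "ee_rot": TCP orientation; "wrist_force": force on the tool from outside, world axes, zero at the start; "ft_torque": the same for the moment, N m; "opening": finger opening in m; "finger_force": force on a finger pad.
Only numpy, scipy, OpenCV 4.12 (cv2) and the standard library are available. Lean on these libraries where they do the work, as an engineer would, in place of code of your own. Each camera call takes 0.05 s, during which the arm holds its last target. There are 200 camera calls.

### The job

The stop bolt of the burger press is already set: run its eared jam nut down (clockwise from above) against the spring washer on its boss and nip it up firmly by feel, without forcing it and without turning the stop bolt. Then lower the press lever gently until it rests on the stop bolt, let go, and leave the other things on the counter where they are.

Things in the scene. Friction and masses are not known exactly. Their poses are not given: they have to be found in the camera images.
- press: cast aluminium lever burger press screwed to the counter. Origin on the counter under the middle of its round plates (lower plate 124 mm wide, top at 30 mm). x axis: from handle end to hinge end; z up. Base 90 mm wide, 14 mm thick, from x -143 to +119 mm. Boss with stop bolt and jam nut at x -105 mm; lever hinge at x +85 mm between cheeks 103 mm high.
- boss: fixed threaded boss of the press base: round pedestal 52 mm wide at its foot, 45 mm at its flat top, 37.5 mm above the counter. A split spring washer, 42 mm wide, lies on it, and the jam nut runs down against that; the washer's free top is anywhere from 40.6 to 43.4 mm above the counter (not measured). Origin on the axis, 14 mm above the counter.
- lock_nut: steel jam nut on the upright stop bolt. Origin on the bolt's axis at the nut's underside, z up. Hub 28 mm wide, 13 mm high, on a flange 43 mm wide, 3 mm high; two opposite ears along its own +x and -x, 7 mm thick, each ending in an upright 12 mm round stud centred 36 mm from the axis, 3 to 19 mm above the underside. Right-hand thread, 4 mm a turn; it has to go 0.1 to 0.9 turn down to the washer.
- ear (a point): middle of the round stud at the end of one ear (36 mm from the axis, 11 mm above the nut's underside). The free nut turns at a square push here of under 2 N; once it bears on the washer the push climbs by about 9 N per rad. 11 N (0.4 N m) nips it well (clamp about 55 N); under 8 N (40 N clamp) is loose, over 14 N (78 N clamp) is overtightened. Where it starts to bear must be felt; nipped, it stays.
- bolt_rim (a point): point on the rim of the stop bolt's head, 10 mm from its axis, 77 mm above the counter; it shifts if the bolt turns. Bolt: 16 mm thread standing through the nut, domed head 21 mm wide, top 83 mm above the counter, held in the boss by its thread. Its setting is right: it must not turn by more than 0.3 rad (3 mm at the rim).
- hinge (a point): middle of the lever's hinge pin, 91 mm above the counter; the pin lies along the press's y axis.
- lever (a joint): angle of the press lever, rad: 0 when its beam lies level on the head of the stop bolt, growing as it opens; starts open, leaning back, at 2.2 to 2.4 (limit 2.45). The stiff hinge holds it where it is left; moving it takes 1 to 8 N at the handle. Beam 22 mm wide, 16 mm thick; the upper plate, 120 mm wide, hangs under it on a stem.
- handle (a point): middle of the lever's black cross handle: round bar, 18 mm diameter, 124 mm long, parallel to the hinge pin and 250 mm from it; the beam covers 11 mm to either side of this point. 91 mm above the counter when the lever is down, 260 to 295 mm at the start.
- handle_grip (a point): point on the axis of the same cross handle, 37 mm from its middle towards the press's +y side, clear of the beam: a place to take it.
- bowl: white ceramic bowl, 150 mm wide, 60 mm high; origin at the centre of its underside; bystander
- canister: stainless canister 104 mm wide, 174 mm high with its closed hinged lid and black knob; origin at the centre of its underside; bystander
- mortar: small wooden mortar 100 mm wide, 85 mm high, the pestle standing in it to about 145 mm; origin at the centre of its underside; bystander
- scoop: orange plastic scoop, about 170 mm long, 34 mm high; origin under the middle of its pan; bystander
- patty_ring: thin steel forming ring, 104 mm wide, 28 mm high; origin at the centre of its underside; bystander
- salt_pot: small white ceramic pot, 72 mm wide, 45 mm high; origin at the centre of its underside; bystander
- spatula: steel spatula with a wooden handle, 280 mm long, lying flat; origin under its middle; bystander

How it is judged:
By the outcome, as a careful person would: the job done as asked, in the order asked, and still so for the second after the job is handed in, with the robot touching nothing.
It also fails if it takes over 72 s, if anything falls off the work surface, if the arm or the gripper's body presses on something with over 40 N, if the wrist force passes 120 N, or if a joint passes its speed limit or range.

## Working session

There is one attempt and no reset: what is moved stays moved. The work goes in short steps, Python scripts to look and compute and a tool call to move; the robot and the scene stay as the last step left them, time stands still between calls to the robot, and variables do not carry over. Pictures are saved under pics/ and viewed, at most 10 in all, crops included, and the job is handed in when it is done.

Besides the shell and the picture viewer there is one more tool, called after ">>>" in YAML: its name, and indented under it one key for each argument. jog_arm: Moves the arm, as the interface text tells. Shift numbers are shares of 0.02 m and turn numbers shares of 0.08 rad, none past 1 either way. Its arguments: {"type":"object","properties":{"motion":{"type":"string"},"fingers":{"type":"number"},"force":{"type":"number"}},"required":["motion"]}

```bash
mkdir -p pics
python3 - <<'E'
from bench import *
import cv2
s=read_state();print(s)
for n in("scene","top"):
    im=grab_frame(n);cv2.imwrite(f"pics/{n}0.png",cv2.resize(im[:,:,::-1],(800,600),interpolation=cv2.INTER_CUBIC))
    c=calibration(n);print(n,c)
E
```

```text
{'clock': 0.0, 'joint_positions': array([ 1.20327714,  0.60004719, -0.00254112,  1.6000968 ,  0.00179406,
        0.94286542, -0.07977341]), 'qvel': array([ 2.69613788e-06,  7.49751726e-04,  7.05127647e-04, -1.57943150e-03,
        1.19705252e-03,  1.81488725e-03,  6.97940331e-04]), 'tau': array([ 3.74937918e-04, -7.65065360e+01,  1.49689704e+00, -2.52350450e+01,
       -5.24876313e-02,  1.66778569e-02,  2.09497798e-04]), 'position': array([ 0.20773914, -0.694125  ,  0.21782809]), 'ee_rot': array([-6.87667198e-04,  9.89440610e-01,  1.44937153e-01, -1.65463844e-04]), 'wrist_force': array([-0.17170078, -0.60809447, -0.66437933]), 'ft_torque': array([-0.01398391,  0.03692795, -0.02315147]), 'finger_force': 0.0, 'opening': 0.09296254931785766}
scene {'camera_matrix': array([[390.94637037,   0.        , 284.47237722],
       [  0.        , 390.94637037, 204.99895623],
       [  0.        ,   0.        ,   1.        ]]), 'dist_coeffs': array([-0.08045276,  0.        ,  0.        ,  0.        ,  0.        ]), 'extrinsics': array([[-0.80111481, -0.35253132,  0.48367007,  1.04988869],
       [ 0.59834147, -0.45251817,  0.6612222 ,  0.62488254],
       [-0.01423204,  0.81911475,  0.57345311,  0.62041524],
       [ 0.        ,  0.        ,  0.        ,  1.        ]])}
top {'camera_matrix': array([[537.8627505 ,   0.        , 281.12359075],
       [  0.        , 537.8627505 , 205.11874572],
       [  0.        ,   0.        ,   1.        ]]), 'dist_coeffs': array([-0.03493112,  0.        ,  0.        ,  0.        ,  0.        ]), 'extrinsics': array([[-0.01278696,  0.98042512, -0.19647665,  0.31733367],
       [-0.99980711, -0.01546573, -0.01210574, -0.02781461],
       [-0.01490742,  0.19628396,  0.98043377,  1.52278625],
       [ 0.        ,  0.        ,  0.        ,  1.        ]])}
```

View pics/scene0.png

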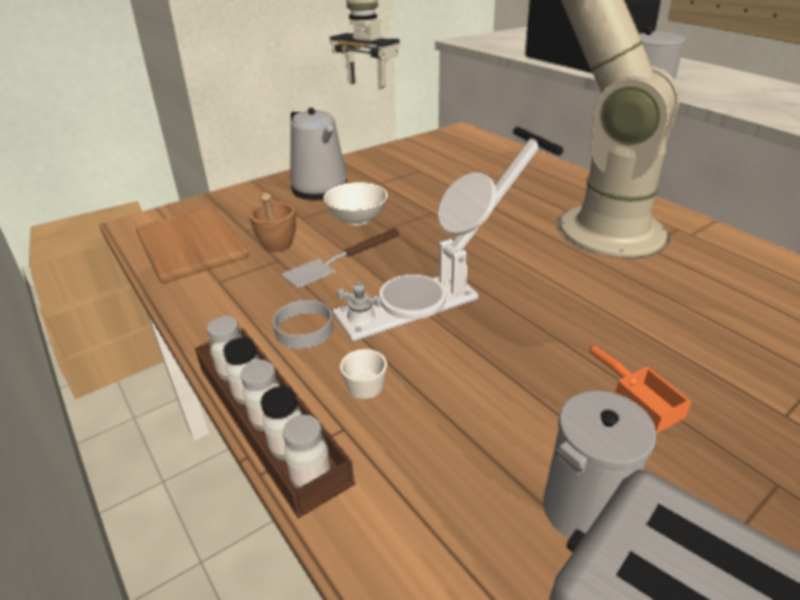

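View pics/top0.png

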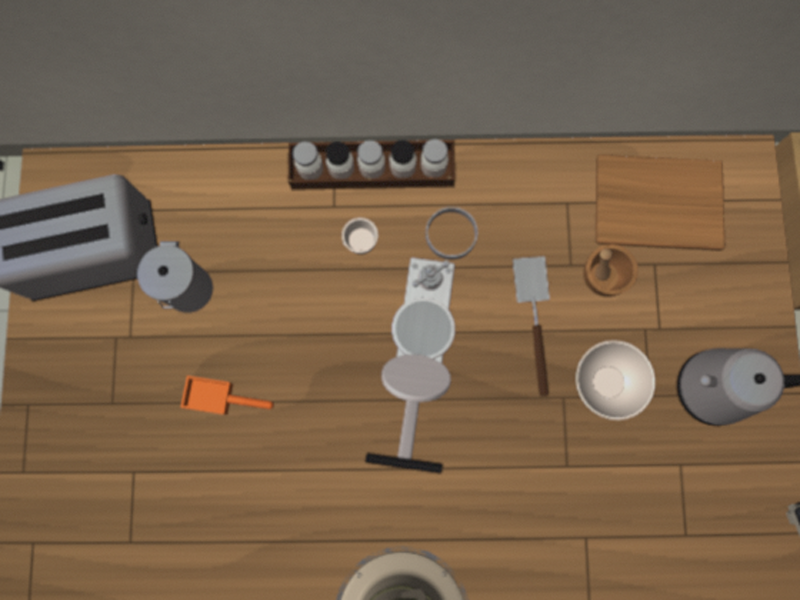

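The top view shows the press with the bolt and nut at about (430,277), the plate at (423,328) and the handle at (404,463). I'll enlarge both views of the press.

```bash
python3 - <<'E'
from bench import *
import cv2, numpy as np
t=grab_frame("top")[:,:,::-1]; s=grab_frame("scene")[:,:,::-1]
# top crop x 255..335? y 170..335 ; scene crop
a=cv2.resize(t[175:245,265:335],(560,560),interpolation=cv2.INTER_CUBIC)
cv2.imwrite("pics/c1.png",a)
b=cv2.resize(s[190:240,225:295],(784,560),interpolation=cv2.INTER_CUBIC)
cv2.imwrite("pics/c2.png",b)
E
cat > h.py <<'E'
from bench import *
import cv2, numpy as np
def ray(n,u,v):
    c=calibration(n);p=cv2.undistortPoints(np.array([[[u,v]]],float),c["camera_matrix"],c["dist_coeffs"])[0,0]
    E=c["extrinsics"];return E[:3,3],E[:3,:3]@np.array([p[0],-p[1],-1])
def onz(n,u,v,z):
    o,d=ray(n,u,v);return o+d*(z-o[2])/d[2]
def proj(n,P):
    c=calibration(n);E=c["extrinsics"];q=(np.array(P,float).reshape(-1,3)-E[:3,3])@E[:3,:3];q=q*[1,-1,-1]
    return cv2.projectPoints(q,np.zeros(3),np.zeros(3),c["camera_matrix"],c["dist_coeffs"])[0][:,0]
E
python3 - <<'E'
from h import *
k=.7
for nm,u,v,z in [("bolt",430,277,.08),("plate",423,328,.03),("handle",404,463,.28),("hL",367,459,.28),("hR",441,468,.28),("ring",452,233,.02),("salt",360,236,.04),("spatblade",531,279,0),("rackR",435,155,.06),("rackcorner",453,182,.03)]:
    print(nm,onz("top",u*k,v*k,z).round(3))
E
```

```text
bolt [ 0.637 -0.065  0.08 ]
plate [ 0.546 -0.05   0.03 ]
handle [ 0.292 -0.013  0.28 ]
hL [0.299 0.046 0.28 ]
hR [ 0.284 -0.071  0.28 ]
ring [ 0.741 -0.113  0.02 ]
salt [0.732 0.072 0.04 ]
spatblade [ 0.647 -0.271  0.   ]
rackR [ 0.893 -0.081  0.06 ]
rackcorner [ 0.846 -0.117  0.03 ]
```

View pics/c1.png

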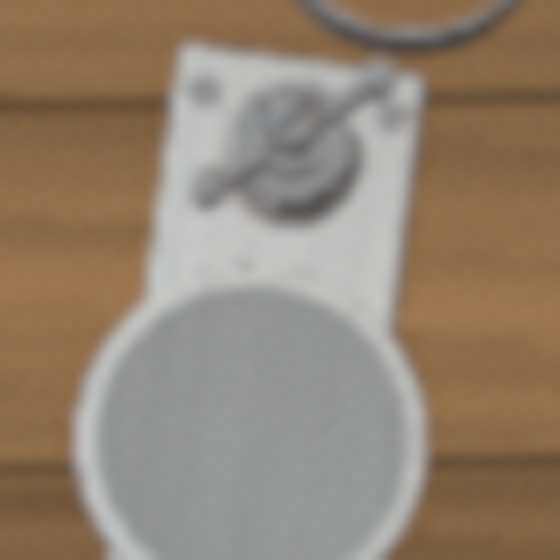

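View pics/c2.png

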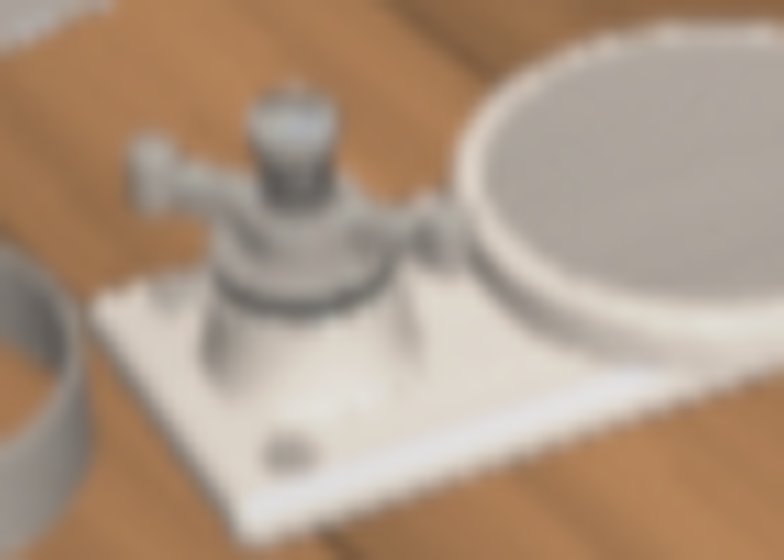

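The crops show the studs at (378,77) and (208,187) in c1, and at (153,140) and (440,205) in c2. The bolt head is at about (295,115) in c2. I'll triangulate these.

```bash
cat >> h.py <<'E'
def tri(a,b):
    A=[];B=[]
    for n,(u,v) in (("top",a),("scene",b)):
        o,d=ray(n,u,v);d=d/np.linalg.norm(d);M=np.eye(3)-np.outer(d,d);A.append(M);B.append(M@o)
    x=np.linalg.lstsq(np.vstack(A),np.hstack(B),rcond=None)[0];return x
E
python3 - <<'E'
from h import *
T=lambda x,y:(265-.44+x/8,175-.44+y/8)
S=lambda x,y:(225-.45+x/11.2,190-.45+y/11.2)
print("studs z.064",onz("top",*T(378,77),.062),onz("top",*T(208,187),.062))
print("scene studs",onz("scene",*S(153,142),.062),onz("scene",*S(440,205),.062))
p=tri(T(378,77),S(153,142));q=tri(T(208,187),S(440,205));print(p,q,(p+q)/2,np.linalg.norm(p-q))
print("head scene z.083",onz("scene",*S(293,108),.083), onz("top",*T(295,112),.083))
k=.7
print("plate",onz("top",423*k,328*k,.03),tri((404*k,463*k),(537*k,140*k)))
print("handle ends",tri((367*k,459*k),(560*k,151*k)),tri((441*k,468*k),(516*k,130*k)))
print("kettle",onz("top",752*k,380*k,.2),onz("scene",312*k,112*k,.2),"pestle",onz("top",605*k,256*k,.145))
E
```

```text
studs z.064 [ 0.66827832 -0.09615054  0.062     ] [ 0.63000079 -0.03624115  0.062     ]
scene studs [ 0.66383627 -0.10063631  0.062     ] [ 0.62646019 -0.04047569  0.062     ]
[ 0.66693516 -0.09570267  0.06608493] [ 0.62920882 -0.03620407  0.06560305] [ 0.64807199 -0.06595337  0.06584399] 0.0704527643514123
head scene z.083 [ 0.64716822 -0.06568231  0.083     ] [ 0.6513502  -0.06640194  0.083     ]
plate [ 0.54581197 -0.05048572  0.03      ] [ 0.29117839 -0.01176162  0.27519628]
handle ends [0.29813415 0.04713198 0.27396643] [ 0.28295891 -0.07066305  0.27598555]
kettle [ 0.4205018  -0.61167957  0.2       ] [ 0.40821438 -0.64073865  0.2       ] pestle [ 0.65714749 -0.38674081  0.145     ]
```

>>> jog_arm:
  motion: "0 1 1 0 0 1; 0 1 1 0 0 1; 0 1 1 0 0 1; 0 1 1 0 0 1; 0 1 1 0 0 1; 0 1 1 0 0 1; 0 1 1 0 0 1; 0 1 1 0 0 1"
  fingers: 0.29

```text
clock: 0.87
position: [0.2077, -0.5334, 0.3795]
ee_rot: [-0.0, 0.893, 0.451, -0.0]
wrist_force: [0.0, 0.3, 0.5]
opening: 0.0445
finger_force: 0.0
```

>>> jog_arm:
  motion: "0.9 1 0 0 0 0.2; 0.9 1 0 0 0 0.2; 0.9 1 0 0 0 0.2; 0.9 1 0 0 0 0.2; 0.9 1 0 0 0 0.2; 0.9 1 0 0 0 0.2; 0.9 1 0 0 0 0.2; 0.9 1 0 0 0 0.2"
  fingers: -0.25

```text
clock: 1.53
position: [0.3524, -0.3734, 0.3787]
ee_rot: [0.0, 0.863, 0.505, -0.0]
wrist_force: [0.5, -0.7, 0.1]
opening: 0.0583
finger_force: 0.0
```

>>> jog_arm:
  motion: "0.9 1 0 0 0 0; 0.9 1 0 0 0 0; 0.9 1 0 0 0 0; 0.9 1 0 0 0 0; 0.9 1 0 0 0 0; 0.9 1 0 0 0 0; 0.9 1 0 0 0 0; 0.9 1 0 0 0 0"

```text
clock: 2.2
position: [0.4964, -0.2135, 0.3786]
ee_rot: [0.0, 0.863, 0.505, -0.0]
wrist_force: [0.7, -0.4, -0.4]
opening: 0.058
finger_force: 0.0
```

>>> jog_arm:
  motion: "0.9 1 -0.5 0 0 0; 0.9 1 -0.8 0 0 0; 0.9 1 -1 0 0 0; 1 1 -1 0 0 0; 1 1 -1 0 0 0; 1 1 -1 0 0 0; 1 1 -1 0 0 0; 1 0.4 -1 0 0 0"

```text
clock: 2.87
position: [0.6507, -0.0629, 0.2316]
ee_rot: [-0.001, 0.862, 0.506, 0.0]
wrist_force: [-0.2, -0.6, 0.6]
opening: 0.0581
finger_force: 0.0
```

>>> jog_arm:
  motion: "0 0 0 0 0 0"

```text
clock: 2.95
position: [0.651, -0.0632, 0.2282]
ee_rot: [-0.002, 0.862, 0.507, -0.001]
wrist_force: [-1.0, 0.8, -0.4]
opening: 0.0579
finger_force: 0.0
```

Run:
```python
from h import *
s=read_state();print(s)
```

```text
{'clock': 2.95, 'joint_positions': array([ 0.29410364,  0.53677317, -0.43081763,  1.73954176,  0.26676382,
        0.92767863, -0.75338716]), 'qvel': array([ 0.04418067, -0.06694126,  0.01534452,  0.02625524, -0.02219749,
        0.05455915,  0.04486648]), 'tau': array([ -1.16873246, -70.07954836,  -5.71101353, -25.02757788,
         0.19597887,  -0.3805845 ,  -0.47507761]), 'position': array([ 0.65101383, -0.06318896,  0.22818044]), 'ee_rot': array([-0.00203158,  0.86211102,  0.50671407, -0.0011476 ]), 'wrist_force': array([-1.0034506 ,  0.76149689, -0.37766932]), 'ft_torque': array([-0.00195468,  0.02695341, -0.04549241]), 'finger_force': 0.0, 'opening': 0.05789624347483889}
```

>>> jog_arm:
  motion: "-0.15 -0.15 -1 0 0 0.5; 0 0 -1 0 0 0; 0 0 -1 0 0 0; 0 0 -1 0 0 0; 0 0 -1 0 0 0; 0 0 -1 0 0 0; 0 0 -1 0 0 0; 0 0 0 0 0 0"

```text
clock: 3.62
position: [0.6445, -0.0703, 0.0895]
ee_rot: [-0.001, 0.853, 0.522, -0.002]
wrist_force: [-0.7, 0.1, -0.2]
opening: 0.0585
finger_force: 0.0
```

Run:
```python
from h import *
s=read_state();print(s['position'],s['joint_positions'],s['ee_rot'])
a=grab_frame("top")[:,:,::-1][165:235,265:335];b=grab_frame("scene")[:,:,::-1][160:230,215:285]
r=lambda i:cv2.resize(i,(400,400),interpolation=cv2.INTER_CUBIC)
cv2.imwrite("pics/d1.png",np.hstack([r(a),r(b)]))
```

```text
[ 0.64451624 -0.0703322   0.08949859] [ 0.25833292  0.68680652 -0.36708919  1.86245525  0.37710709  0.66639968
 -0.80616944] [-0.00128642  0.85294959  0.52198656 -0.00231842]
```

View pics/d1.png

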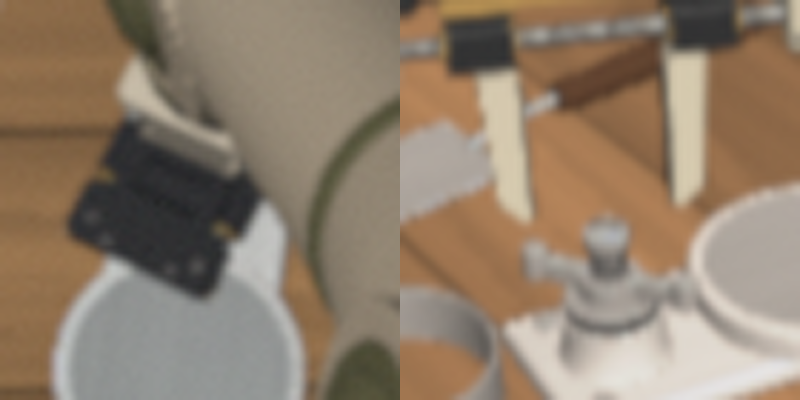

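The fingertips straddle the bolt head, with tips at (530,215) and (680,200) and the bolt at (606,235). I'll correct the offset and go down.

>>> jog_arm:
  motion: "0.18 0.2 0 0 0 0; 0 0 -0.5 0 0 0; 0 0 -0.5 0 0 0; 0 0 -0.5 0 0 0; 0 0 -0.5 0 0 0; 0 0 0 0 0 0"

```text
clock: 4.22
position: [0.649, -0.0656, 0.0501]
ee_rot: [-0.001, 0.853, 0.522, -0.001]
wrist_force: [-0.4, -0.3, -0.9]
opening: 0.0583
finger_force: 0.0
```

```bash
cat > st.py <<'E'
from h import *
s=read_state();q=s['ee_rot'];az=2*np.arctan2(q[2],q[1])-np.pi/2
print(s['clock'],s['position'].round(4),"az",az.round(3),"F",s['wrist_force'].round(2),"T",s['ft_torque'].round(3),s['joint_positions'].round(2),s['opening'].round(4),s['tau'][6].round(3))
E
python3 st.py;python3 st.py
```

```text
Traceback (most recent call last):
  File "st.py", line 3, in <module>
    print(s['clock'],s['position'].round(4),"az",az.round(3),"F",s['wrist_force'].round(2),"T",s['ft_torque'].round(3),s['joint_positions'].round(2),s['opening'].round(4),s['tau'][6].round(3))
                                                                                                                                                     ^^^^^^^^^^^^^^^^^^
AttributeError: 'float' object has no attribute 'round'
Traceback (most recent call last):
  File "st.py", line 3, in <module>
    print(s['clock'],s['position'].round(4),"az",az.round(3),"F",s['wrist_force'].round(2),"T",s['ft_torque'].round(3),s['joint_positions'].round(2),s['opening'].round(4),s['tau'][6].round(3))
                                                                                                                                                     ^^^^^^^^^^^^^^^^^^
AttributeError: 'float' object has no attribute 'round'
```

```bash
sed -i "s/s\['opening'\].round(4)/round(s['opening'],4)/" st.py; python3 st.py
```

```text
4.2167 [ 0.649  -0.0656  0.0501] az -0.472 F [-0.38 -0.3  -0.91] T [-0.057  0.01   0.006] [ 0.23  0.74 -0.34  1.87  0.41  0.6  -0.84] 0.0583 -0.123
```

>>> jog_arm:
  motion: "0 0 0 0 0 -0.6; 0 0 0 0 0 -0.6; 0 0 0 0 0 -0.6; 0 0 0 0 0 -0.6; 0 0 0 0 0 -0.6; 0 0 0 0 0 -0.6; 0 0 0 0 0 -0.6; 0 0 0 0 0 -0.6"

```text
clock: 4.88
position: [0.6496, -0.0665, 0.0521]
ee_rot: [0.0, 0.937, 0.349, -0.001]
wrist_force: [-0.5, -1.4, -1.2]
opening: 0.0582
finger_force: 1.1
```

```bash
python3 st.py
```

```text
4.8833 [ 0.6496 -0.0665  0.0521] az -0.859 F [-0.48 -1.41 -1.25] T [-0.576  0.198  0.017] [ 0.17  0.73 -0.23  1.88  0.29  0.57 -1.12] 0.0582 0.606
```

>>> jog_arm:
  motion: "0 0 -0.1 0 0 -0.8; 0 0 0 0 0 -0.8; 0 0 0 0 0 -0.8; 0 0 0 0 0 -0.8; 0 0 0 0 0 -0.8; 0 0 0 0 0 -0.8; 0 0 0 0 0 -0.8; 0 0 0 0 0 -0.8"

```text
clock: 5.55
position: [0.6491, -0.0667, 0.0501]
ee_rot: [0.0, 0.995, 0.099, -0.001]
wrist_force: [-2.6, -3.6, -1.6]
opening: 0.0581
finger_force: 1.4
```

```bash
python3 st.py
```

```text
5.55 [ 0.6491 -0.0667  0.0501] az -1.372 F [-2.56 -3.6  -1.62] T [-0.617  0.514  0.03 ] [ 0.08  0.72 -0.1   1.88  0.12  0.54 -1.47] 0.0581 0.795
```

>>> jog_arm:
  motion: "0 0 0 0 0 0;0 0 0 0 0 0"

```text
clock: 5.72
position: [0.6498, -0.066, 0.0503]
ee_rot: [0.0, 0.995, 0.102, -0.001]
wrist_force: [-2.5, -2.2, -1.0]
opening: 0.0582
finger_force: 1.1
```

```bash
python3 st.py
python3 - <<'E'
from h import *
b=grab_frame("scene")[:,:,::-1][170:240,205:305]
cv2.imwrite("pics/d2.png",cv2.resize(b,(800,560),interpolation=cv2.INTER_CUBIC))
E
```

```text
5.7167 [ 0.6498 -0.066   0.0503] az -1.366 F [-2.48 -2.17 -0.98] T [-0.459  0.444  0.055] [ 0.08  0.72 -0.1   1.88  0.12  0.54 -1.47] 0.0582 -0.315
```

View pics/d2.png

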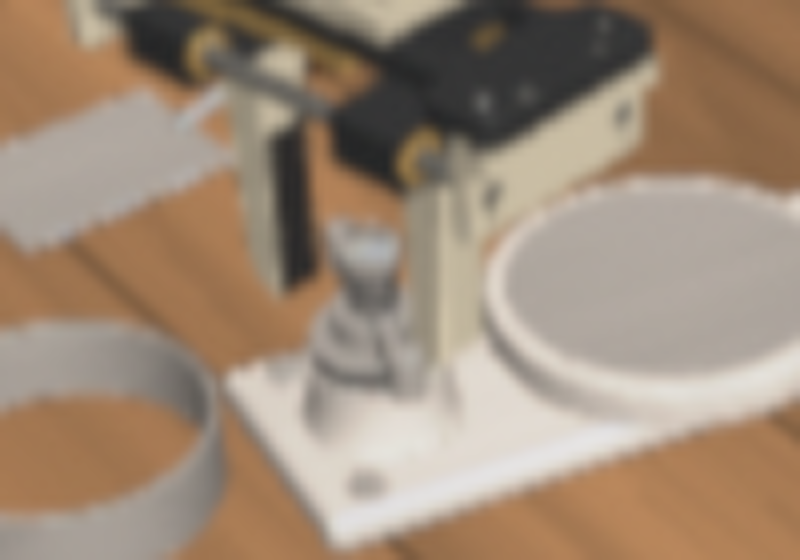

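The near finger (440,350) is pushing the near stud (405,370), and only that side bears. I'll shift slightly to balance it and keep turning.

>>> jog_arm:
  motion: "-0.1 0 0 0 0 -0.8; 0 0 0 0 0 -0.8; 0 0 0 0 0 -0.8; 0 0 0 0 0 -0.8; 0 0 0 0 0 -0.8; 0 0 0 0 0 -0.8; 0 0 0 0 0 -0.8; 0 0 0 0 0 0"

```text
clock: 6.43
position: [0.648, -0.0652, 0.0503]
ee_rot: [-0.0, 0.992, -0.123, -0.001]
wrist_force: [-2.5, -1.2, -0.7]
opening: 0.058
finger_force: 0.9
```

```bash
python3 st.py
```

```text
6.4333 [ 0.648  -0.0652  0.0503] az -1.817 F [-2.45 -1.21 -0.73] T [-0.174  0.562  0.095] [-0.    0.72  0.02  1.89 -0.03  0.53 -1.78] 0.058 -0.837
```

>>> jog_arm:
  motion: "-0.05 0 0 0 0 -0.8; 0 0 0 0 0 -0.8; 0 0 0 0 0 -0.8; 0 0 0 0 0 -0.8; 0 0 0 0 0 -0.8; 0 0 0 0 0 -0.8; 0 0 0 0 0 0; 0 0 0 0 0 0"

```text
clock: 7.1
position: [0.648, -0.0651, 0.0507]
ee_rot: [-0.0, 0.952, -0.307, 0.0]
wrist_force: [-0.7, 0.5, -0.9]
opening: 0.0582
finger_force: 0.2
```

```bash
python3 st.py
```

```text
7.1 [ 0.648  -0.0651  0.0507] az -2.195 F [-0.69  0.55 -0.89] T [0.149 0.081 0.008] [-0.07  0.72  0.12  1.9  -0.16  0.53 -2.03] 0.0582 -0.241
```

>>> jog_arm:
  motion: "0 0 0 0 0 -0.8; 0 0 0 0 0 -0.8; 0 0 0 0 0 -0.8; 0 0 0 0 0 -0.8; 0 0 0 0 0 -0.8; 0 0 0 0 0 -0.8; 0 0 0 0 0 0; 0 0 0 0 0 0"

```text
clock: 7.77
position: [0.6479, -0.0654, 0.0507]
ee_rot: [-0.0, 0.875, -0.483, 0.0]
wrist_force: [-0.3, 0.3, 0.5]
opening: 0.0581
finger_force: 0.0
```

```bash
python3 st.py
```

```text
7.7667 [ 0.6479 -0.0654  0.0507] az -2.579 F [-0.29  0.25  0.51] T [ 0.159 -0.04  -0.006] [-0.13  0.73  0.23  1.9  -0.29  0.54 -2.29] 0.0581 -0.224
```

>>> jog_arm:
  motion: "0 0 0.6 0 0 0.2; 0 0 0.6 0 0 0; 0 0 0 0 0 1; 0 0 0 0 0 1; 0 0 0 0 0 1; 0 0 0 0 0 1; 0 0 0 0 0 1; 0 0 0 0 0 1"

```text
clock: 8.43
position: [0.6481, -0.0659, 0.0763]
ee_rot: [-0.0, 0.967, -0.253, 0.001]
wrist_force: [-0.4, 0.3, -0.9]
opening: 0.0586
finger_force: 0.0
```

>>> jog_arm:
  motion: "0 0 0 0 0 1; 0 0 0 0 0 1; 0 0 0 0 0 1; 0 0 0 0 0 1; 0 0 0 0 0 1; 0 0 0 0 0 1; 0 0 0 0 0 1; 0 0 0 0 0 1"

```text
clock: 9.1
position: [0.6481, -0.0662, 0.0764]
ee_rot: [0.001, 0.998, 0.064, 0.001]
wrist_force: [-0.0, -0.3, 0.6]
opening: 0.0581
finger_force: 0.0
```

>>> jog_arm:
  motion: "0 0 0 0 0 1; 0 0 0 0 0 1; 0 0 0 0 0 1; 0 0 0 0 0 1; 0 0 0 0 0 1; 0 0 0 0 0 1; 0 0 0 0 0 1; 0 0 0 0 0 1"

```text
clock: 9.77
position: [0.6481, -0.0663, 0.0763]
ee_rot: [0.001, 0.927, 0.375, 0.001]
wrist_force: [-0.5, -0.4, -0.2]
opening: 0.0586
finger_force: 0.0
```

>>> jog_arm:
  motion: "0 0 0 0 0 1; 0 0 0 0 0 1; 0 0 0 0 0 1; 0 0 0 0 0 1; 0 0 0 0 0 1; 0 0 0 0 0 1; 0 0 0 0 0 1; 0 0 0 0 0 1"

```text
clock: 10.43
position: [0.6482, -0.0666, 0.0763]
ee_rot: [0.001, 0.762, 0.647, 0.0]
wrist_force: [0.1, 0.1, -0.7]
opening: 0.0579
finger_force: 0.0
```

>>> jog_arm:
  motion: "0 0 0 0 0 1; 0 0 0 0 0 1; 0 0 0 0 0 1; 0 0 0 0 0 1; 0 0 0 0 0 1; 0 0 0 0 0 1; 0 0 0 0 0 1; 0 0 0 0 0 1"

```text
clock: 11.1
position: [0.6482, -0.0667, 0.0762]
ee_rot: [0.002, 0.52, 0.854, -0.001]
wrist_force: [0.2, 0.2, 0.3]
opening: 0.058
finger_force: 0.0
```

>>> jog_arm:
  motion: "0 0 0 0 0 1; 0 0 0 0 0 1; 0 0 0 0 0 0.4; 0 0 0 0 0 0"

```text
clock: 11.43
position: [0.6481, -0.0668, 0.0759]
ee_rot: [0.001, 0.437, 0.899, -0.001]
wrist_force: [0.3, 0.1, -0.1]
opening: 0.0582
finger_force: 0.0
```

```bash
python3 st.py
```

```text
11.4333 [ 0.6481 -0.0668  0.0759] az 0.666 F [ 0.28  0.06 -0.1 ] T [-0.035 -0.134 -0.007] [ 0.42  0.76 -0.65  1.86  0.66  0.75  0.07] 0.0582 0.63
```

>>> jog_arm:
  motion: "0 0.04 -0.5 0 0 0; 0 0 -0.5 0 0 0; 0 0 -0.35 0 0 0; 0 0 0 0 0 0; 0 0 0 0 0 -0.8; 0 0 0 0 0 -0.8; 0 0 0 0 0 -0.8; 0 0 0 0 0 -0.8"

```text
clock: 12.1
position: [0.6474, -0.0654, 0.0472]
ee_rot: [0.0, 0.551, 0.835, -0.001]
wrist_force: [0.4, -1.8, -1.5]
opening: 0.0583
finger_force: 1.0
```

```bash
python3 st.py
```

```text
12.1 [ 0.6474 -0.0654  0.0472] az 0.405 F [ 0.4  -1.78 -1.47] T [-0.433 -0.302  0.011] [ 0.36  0.78 -0.55  1.87  0.64  0.67 -0.17] 0.0583 0.927
```

>>> jog_arm:
  motion: "0 0 0 0 0 -0.8; 0 0 0 0 0 -0.8; 0 0 0 0 0 -0.8; 0 0 0 0 0 -0.8; 0 0 0 0 0 -0.8; 0 0 0 0 0 -0.8; 0 0 0 0 0 0; 0 0 0 0 0 0"

```text
clock: 12.77
position: [0.6475, -0.0649, 0.0475]
ee_rot: [0.0, 0.698, 0.716, -0.0]
wrist_force: [-0.6, -0.8, -0.8]
opening: 0.0579
finger_force: 0.8
```

```bash
python3 st.py
```

```text
12.7667 [ 0.6475 -0.0649  0.0475] az 0.026 F [-0.64 -0.75 -0.77] T [-0.397 -0.283  0.089] [ 0.3   0.76 -0.45  1.88  0.54  0.63 -0.46] 0.0579 -0.339
```

>>> jog_arm:
  motion: "0 0 0 0 0 -0.8; 0 0 0 0 0 -0.8; 0 0 0 0 0 -0.8; 0 0 0 0 0 -0.8; 0 0 0 0 0 -0.8; 0 0 0 0 0 0; 0 0 0 0 0 0; 0 0 0 0 0 0"

```text
clock: 13.43
position: [0.6474, -0.0648, 0.0475]
ee_rot: [-0.0, 0.803, 0.596, -0.0]
wrist_force: [0.9, -1.6, -1.3]
opening: 0.0583
finger_force: 0.8
```

```bash
python3 st.py
```

```text
13.4333 [ 0.6474 -0.0648  0.0475] az -0.293 F [ 0.86 -1.6  -1.27] T [-0.443 -0.197  0.045] [ 0.25  0.75 -0.37  1.88  0.45  0.6  -0.7 ] 0.0583 -0.057
```

>>> jog_arm:
  motion: "0 0 0 0 0 -0.8; 0 0 0 0 0 -0.8; 0 0 0 0 0 -0.8; 0 0 0 0 0 -0.8; 0 0 0 0 0 -0.8; 0 0 0 0 0 0; 0 0 0 0 0 0; 0 0 0 0 0 0"

```text
clock: 14.1
position: [0.6473, -0.0648, 0.0475]
ee_rot: [-0.0, 0.887, 0.461, -0.0]
wrist_force: [0.2, -2.0, -0.5]
opening: 0.0582
finger_force: 0.9
```

```bash
python3 st.py
```

```text
14.1 [ 0.6473 -0.0648  0.0475] az -0.613 F [ 0.17 -2.01 -0.5 ] T [-0.474  0.022  0.055] [ 0.19  0.73 -0.28  1.88  0.35  0.57 -0.93] 0.0582 -0.058
```

>>> jog_arm:
  motion: "0 0 0 0 0 -0.8; 0 0 0 0 0 -0.8; 0 0 0 0 0 -0.8; 0 0 0 0 0 -0.8; 0 0 0 0 0 -0.8; 0 0 0 0 0 0; 0 0 0 0 0 0; 0 0 0 0 0 0"

```text
clock: 14.77
position: [0.6473, -0.0646, 0.0475]
ee_rot: [-0.0, 0.95, 0.314, -0.0]
wrist_force: [-1.5, -2.2, -1.3]
opening: 0.0579
finger_force: 0.9
```

```bash
python3 st.py
```

```text
14.7667 [ 0.6473 -0.0646  0.0475] az -0.933 F [-1.47 -2.2  -1.33] T [-0.456  0.227  0.069] [ 0.14  0.73 -0.2   1.89  0.25  0.55 -1.16] 0.0579 -0.058
```

>>> jog_arm:
  motion: "0 0 0 0 0 -0.8; 0 0 0 0 0 -0.8; 0 0 0 0 0 -0.8; 0 0 0 0 0 -0.8; 0 0 0 0 0 -0.8; 0 0 0 0 0 -0.8; 0 0 0 0 0 0; 0 0 0 0 0 0"

```text
clock: 15.43
position: [0.6474, -0.0644, 0.0475]
ee_rot: [-0.0, 0.992, 0.127, -0.0]
wrist_force: [-1.0, -0.9, -1.2]
opening: 0.0583
finger_force: 0.7
```

```bash
python3 st.py
```

```text
15.4333 [ 0.6474 -0.0644  0.0475] az -1.316 F [-0.99 -0.88 -1.24] T [-0.222  0.305  0.041] [ 0.07  0.72 -0.09  1.89  0.12  0.53 -1.42] 0.0583 -0.281
```

>>> jog_arm:
  motion: "0 0 0 0 0 -0.8; 0 0 0 0 0 -0.8; 0 0 0 0 0 -0.8; 0 0 0 0 0 -0.8; 0 0 0 0 0 -0.8; 0 0 0 0 0 -0.8; 0 0 0 0 0 0; 0 0 0 0 0 0"

```text
clock: 16.1
position: [0.6477, -0.0643, 0.0477]
ee_rot: [-0.0, 0.998, -0.064, 0.0]
wrist_force: [-0.6, -0.2, -0.7]
opening: 0.0582
finger_force: 0.3
```

```bash
python3 st.py
```

```text
16.1 [ 0.6477 -0.0643  0.0477] az -1.7 F [-0.64 -0.21 -0.69] T [0.056 0.191 0.068] [ 0.01  0.72  0.01  1.9  -0.01  0.52 -1.68] 0.0582 -0.249
```

>>> jog_arm:
  motion: "0 0 0 0 0 -0.8; 0 0 0 0 0 -0.8; 0 0 0 0 0 -0.8; 0 0 0 0 0 -0.8; 0 0 0 0 0 -0.8; 0 0 0 0 0 0; 0 0 0 0 0 0; 0 0 0 0 0 0"

```text
clock: 16.77
position: [0.6478, -0.0646, 0.0477]
ee_rot: [-0.0, 0.975, -0.223, 0.0]
wrist_force: [-0.0, -0.0, -0.4]
opening: 0.0579
finger_force: 0.0
```

```bash
python3 st.py
```

```text
16.7667 [ 0.6478 -0.0646  0.0477] az -2.02 F [-0.03 -0.01 -0.43] T [0.063 0.    0.012] [-0.05  0.72  0.09  1.9  -0.12  0.52 -1.89] 0.0579 0.002
```

>>> jog_arm:
  motion: "0 0 0 0 0 -0.8; 0 0 0 0 0 -0.8; 0 0 0 0 0 -0.8; 0 0 0 0 0 -0.8; 0 0 0 0 0 -0.8; 0 0 0 0 0 0; 0 0 0 0 0 0; 0 0 0 0 0 0"

```text
clock: 17.43
position: [0.6478, -0.0648, 0.0478]
ee_rot: [-0.0, 0.927, -0.376, 0.0]
wrist_force: [1.5, -0.4, -0.4]
opening: 0.058
finger_force: 0.5
```

```bash
python3 st.py
```

```text
17.4333 [ 0.6478 -0.0648  0.0478] az -2.341 F [ 1.48 -0.36 -0.4 ] T [ 0.04  -0.254  0.061] [-0.1   0.73  0.18  1.9  -0.23  0.53 -2.11] 0.058 -0.034
```

>>> jog_arm:
  motion: "0 0 0 0 0 -0.8; 0 0 0 0 0 -0.8; 0 0 0 0 0 -0.8; 0 0 0 0 0 -0.8; 0 0 0 0 0 -0.8; 0 0 0 0 0 0; 0 0 0 0 0 0; 0 0 0 0 0 0"

```text
clock: 18.1
position: [0.6479, -0.0651, 0.0478]
ee_rot: [-0.0, 0.855, -0.519, 0.0]
wrist_force: [2.4, -2.9, -1.1]
opening: 0.0585
finger_force: 1.4
```

```bash
python3 st.py
```

```text
18.1 [ 0.6479 -0.0651  0.0478] az -2.661 F [ 2.41 -2.87 -1.11] T [-0.261 -0.627  0.052] [-0.15  0.74  0.26  1.91 -0.35  0.54 -2.32] 0.0585 -0.087
```

```bash
cat > av.py <<'E'
from h import *
A=[]
for i in range(6):
    grab_frame("top");s=read_state();A.append(np.r_[s['wrist_force'],s['ft_torque'],s['tau'][6],s['finger_force']])
A=np.array(A);q=s['ee_rot'];az=2*np.arctan2(q[2],q[1])-np.pi/2
y=np.array([np.cos(az),np.sin(az)]);p=np.array([-y[1],y[0]]);F=A.mean(0)
print(s['clock'],"az",az.round(3),"mean",F.round(3),"sd",A.std(0).round(3),"Ftan",(F[:2]@p).round(2),"Frad",(F[:2]@y).round(2),s['position'].round(4),s['joint_positions'].round(2))
E
python3 av.py
```

```text
18.4 az -2.664 mean [ 3.01  -2.06  -0.808 -0.382 -0.817  0.134 -0.104  2.024] sd [0.449 0.395 0.244 0.066 0.074 0.027 0.026 0.311] Ftan 3.21 Frad -1.72 [ 0.6479 -0.0651  0.0478] [-0.15  0.74  0.26  1.91 -0.35  0.54 -2.32]
```

>>> jog_arm:
  motion: "0 0 0 0 0 0.4; 0 0 0.7 0 0 0; 0 0 0.7 0 0 0; 0 0 0 0 0 1; 0 0 0 0 0 1; 0 0 0 0 0 1; 0 0 0 0 0 1; 0 0 0 0 0 1"

```text
clock: 19.07
position: [0.646, -0.064, 0.0753]
ee_rot: [0.0, 0.947, -0.322, -0.001]
wrist_force: [-0.3, -0.2, 0.0]
opening: 0.0582
finger_force: 0.0
```

>>> jog_arm:
  motion: "0 0 0 0 0 1; 0 0 0 0 0 1; 0 0 0 0 0 1; 0 0 0 0 0 1; 0 0 0 0 0 1; 0 0 0 0 0 1; 0 0 0 0 0 1; 0 0 0 0 0 1"

```text
clock: 19.73
position: [0.646, -0.0642, 0.0753]
ee_rot: [-0.0, 1.0, -0.007, -0.001]
wrist_force: [1.0, -0.5, 0.1]
opening: 0.0582
finger_force: 0.0
```

>>> jog_arm:
  motion: "0 0 0 0 0 1; 0 0 0 0 0 1; 0 0 0 0 0 1; 0 0 0 0 0 1; 0 0 0 0 0 1; 0 0 0 0 0 1; 0 0 0 0 0 1; 0 0 0 0 0 1"

```text
clock: 20.4
position: [0.6461, -0.0643, 0.0753]
ee_rot: [-0.0, 0.952, 0.307, -0.001]
wrist_force: [0.1, -0.2, -0.4]
opening: 0.058
finger_force: 0.0
```

>>> jog_arm:
  motion: "0 0 0 0 0 1; 0 0 0 0 0 1; 0 0 0 0 0 1; 0 0 0 0 0 1; 0 0 0 0 0 1; 0 0 0 0 0 1; 0 0 0 0 0 1; 0 0 0 0 0 1"

```text
clock: 21.07
position: [0.6461, -0.0645, 0.0754]
ee_rot: [-0.001, 0.806, 0.591, -0.001]
wrist_force: [-0.1, -0.5, 0.2]
opening: 0.058
finger_force: 0.0
```

>>> jog_arm:
  motion: "0 0 0 0 0 1; 0 0 0 0 0 1; 0 0 0 0 0 1; 0 0 0 0 0 1; 0 0 0 0 0 1; 0 0 0 0 0 1; 0 0 0 0 0 1; 0 0 0 0 0 1"

```text
clock: 21.73
position: [0.6462, -0.0646, 0.0754]
ee_rot: [-0.001, 0.58, 0.815, -0.001]
wrist_force: [-0.1, 0.1, 0.4]
opening: 0.058
finger_force: 0.0
```

>>> jog_arm:
  motion: "0 0 0 0 0 1; 0 0 0 0 0 1; 0 0 0 0 0 1; 0 0 0 0 0 0.1; 0 0 0 0 0 0; 0 0 0 0 0 0"

```text
clock: 22.23
position: [0.6469, -0.0647, 0.0755]
ee_rot: [-0.0, 0.478, 0.878, -0.0]
wrist_force: [-0.1, -0.1, 0.5]
opening: 0.0579
finger_force: 0.0
```

```bash
python3 av.py
```

```text
22.5333 az 0.576 mean [ 0.211 -0.     0.531 -0.01  -0.126  0.017 -0.009  0.   ] sd [0.368 0.296 0.52  0.037 0.024 0.023 0.009 0.   ] Ftan -0.12 Frad 0.18 [ 0.6475 -0.0647  0.0757] [ 0.4   0.75 -0.61  1.86  0.63  0.73  0.01]
```

>>> jog_arm:
  motion: "0.03 -0.09 -0.5 0 0 0; 0 0 -0.5 0 0 0; 0 0 -0.4 0 0 0; 0 0 0 0 0 0; 0 0 0 0 0 -0.6; 0 0 0 0 0 -0.6; 0 0 0 0 0 -0.6; 0 0 0 0 0 0"

```text
clock: 23.2
position: [0.6473, -0.0657, 0.0468]
ee_rot: [-0.001, 0.539, 0.842, -0.0]
wrist_force: [-0.7, 2.4, -3.7]
opening: 0.0583
finger_force: 2.4
```

```bash
python3 av.py
```

```text
23.5 az 0.434 mean [-2.15   4.131 -3.623  0.83   0.487  0.159 -0.228  2.212] sd [0.636 0.595 0.67  0.17  0.116 0.025 0.125 0.413] Ftan 4.65 Frad -0.22 [ 0.6474 -0.0657  0.0473] [ 0.36  0.78 -0.54  1.87  0.62  0.67 -0.13]
```

>>> jog_arm:
  motion: "-0.02 0.04 0 0 0 0; 0 0 0 0 0 -0.5; 0 0 0 0 0 -0.5; 0 0 0 0 0 -0.5; 0 0 0 0 0 -0.5; 0 0 0 0 0 -0.5; 0 0 0 0 0 0; 0 0 0 0 0 0"

```text
clock: 24.17
position: [0.6474, -0.0657, 0.0475]
ee_rot: [-0.0, 0.62, 0.785, -0.0]
wrist_force: [-1.3, 3.3, -4.1]
opening: 0.0582
finger_force: 2.7
```

```bash
python3 av.py
```

```text
24.4667 az 0.232 mean [-2.116  3.492 -4.596  0.775  0.559  0.197 -0.196  3.086] sd [0.308 0.736 0.615 0.04  0.055 0.025 0.012 0.245] Ftan 3.89 Frad -1.25 [ 0.6474 -0.0657  0.0475] [ 0.33  0.77 -0.49  1.87  0.57  0.64 -0.29]
```

>>> jog_arm:
  motion: "0 0.05 0 0 0 0; 0 0 0 0 0 -0.6; 0 0 0 0 0 -0.6; 0 0 0 0 0 -0.6; 0 0 0 0 0 -0.6; 0 0 0 0 0 -0.6; 0 0 0 0 0 0; 0 0 0 0 0 0"

```text
clock: 25.13
position: [0.6475, -0.0656, 0.0476]
ee_rot: [0.0, 0.71, 0.705, -0.001]
wrist_force: [-2.3, -0.6, -4.2]
opening: 0.0584
finger_force: 3.0
```

```bash
python3 av.py
```

```text
25.4333 az -0.008 mean [-2.799 -1.664 -3.086 -0.396  0.585  0.232 -0.237  3.414] sd [0.528 0.607 0.495 0.128 0.038 0.029 0.014 0.277] Ftan -1.69 Frad -2.79 [ 0.6475 -0.0655  0.0476] [ 0.29  0.75 -0.42  1.88  0.51  0.62 -0.47]
```

>>> jog_arm:
  motion: "0 0 0 0 0 -0.6; 0 0 0 0 0 -0.6; 0 0 0 0 0 -0.6; 0 0 0 0 0 -0.6; 0 0 0 0 0 -0.6; 0 0 0 0 0 0; 0 0 0 0 0 0"

```text
clock: 26.02
position: [0.6475, -0.0655, 0.0476]
ee_rot: [0.0, 0.789, 0.615, -0.0]
wrist_force: [-1.9, -3.4, -2.9]
opening: 0.0583
finger_force: 4.2
```

```bash
python3 av.py
python3 - <<'E'
from h import *
b=grab_frame("scene")[:,:,::-1][170:240,205:305]
cv2.imwrite("pics/d3.png",cv2.resize(b,(800,560),interpolation=cv2.INTER_CUBIC))
E
```

```text
26.3167 az -0.247 mean [-3.154 -4.004 -3.794 -1.006  0.634  0.315 -0.309  4.405] sd [0.582 0.373 0.483 0.026 0.013 0.02  0.017 0.092] Ftan -4.65 Frad -2.08 [ 0.6475 -0.0655  0.0476] [ 0.25  0.74 -0.36  1.88  0.44  0.6  -0.65]
```

View pics/d3.png

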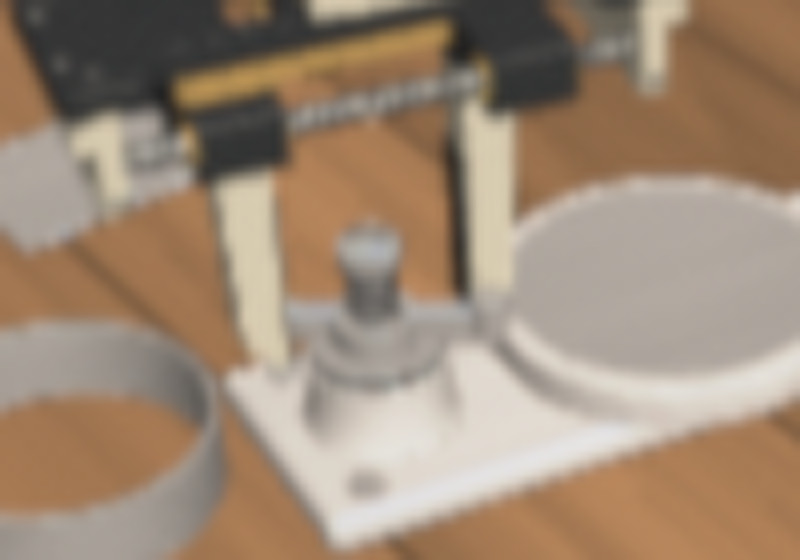

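The nut is down on the washer, with a finger at each ear (280,330 and 490,310). Torque is now climbing at the expected rate.

>>> jog_arm:
  motion: "0 0 0 0 0 -0.6; 0 0 0 0 0 -0.6; 0 0 0 0 0 -0.6; 0 0 0 0 0 -0.6; 0 0 0 0 0 -0.6; 0 0 0 0 0 0; 0 0 0 0 0 0"

```text
clock: 26.95
position: [0.6475, -0.0656, 0.0476]
ee_rot: [0.0, 0.857, 0.516, -0.0]
wrist_force: [-2.2, -4.1, -2.7]
opening: 0.0582
finger_force: 5.8
```

```bash
python3 av.py
```

```text
27.25 az -0.487 mean [-3.093 -4.135 -2.924 -1.081  0.667  0.404 -0.404  5.764] sd [0.387 0.568 0.151 0.01  0.028 0.022 0.007 0.004] Ftan -5.1 Frad -0.8 [ 0.6475 -0.0656  0.0476] [ 0.2   0.74 -0.3   1.88  0.37  0.58 -0.82]
```

Torque is about 0.39 N m (10.8 N at the ear), so the nut is well nipped. I'll back off, lift and go to the lever handle.

>>> jog_arm:
  motion: "0 0 0 0 0 0.6; 0 0 0 0 0 0.6; 0 0 0.6 0 0 0; 0 0 1 0 0 0; 0 0 1 0 0 0; 0 0 1 0 0 0; 0 0 1 0 0 0; 0 0 1 0 0 0"

```text
clock: 27.92
position: [0.6489, -0.0638, 0.1624]
ee_rot: [0.0, 0.831, 0.556, 0.002]
wrist_force: [1.0, 0.2, 0.2]
opening: 0.0584
finger_force: 0.0
```

>>> jog_arm:
  motion: "0 0 1 0 0 1; 0 0 1 0 0 1; 0 0 1 0 0 1; 0 0 1 0 0 0; -0.8 0.05 1 0 0 0; -0.8 0.05 1 0 0 0; -0.8 0.05 1 0 0 0; -0.8 0.05 1 0 0 0"

```text
clock: 28.58
position: [0.5836, -0.0597, 0.3222]
ee_rot: [0.001, 0.759, 0.651, 0.001]
wrist_force: [0.5, -0.1, -0.2]
opening: 0.0582
finger_force: 0.0
```

>>> jog_arm:
  motion: "-1 0.05 0.6 0.1 0.6 0; -1 0.05 0.6 0.1 0.6 0; -1 0.05 0.6 0.1 0.6 0; -1 0.05 0.6 0.1 0.6 0; -1 0.05 0.6 0.1 0.6 0; -1 0.05 0.6 0.1 0.6 0; -1 0.05 0.6 0.1 0.6 0; -1 0.05 0.6 0.1 0.6 0"

```text
clock: 29.25
position: [0.4232, -0.0517, 0.4177]
ee_rot: [-0.148, 0.744, 0.639, -0.123]
wrist_force: [0.3, -0.1, 0.2]
opening: 0.0577
finger_force: 0.0
```

```bash
python3 st.py
python3 - <<'E'
from h import *
s=read_state()
from scipy.spatial.transform import Rotation as R
q=s['ee_rot'];r=R.from_quat([q[1],q[2],q[3],q[0]]).as_matrix();print(r.round(3))
for n in("scene","top"): cv2.imwrite(f"pics/e_{n}.png",cv2.cvtColor(grab_frame(n),cv2.COLOR_RGB2BGR))
E
```

```text
29.25 [ 0.4232 -0.0517  0.4177] az -0.152 F [ 0.3  -0.15  0.16] T [-0.106 -0.389 -0.002] [ 0.47  0.28 -0.57  1.74  0.04  1.55 -0.27] 0.0577 -0.115
[[ 0.152  0.915 -0.373]
 [ 0.988 -0.139  0.063]
 [ 0.006 -0.378 -0.926]]
```

>>> jog_arm:
  motion: "-0.9 0 -0.4 0 0 0; -0.9 0 -0.4 0 0 0; -0.9 0 -0.5 0 0 0; -0.9 0 -0.6 0 0 0; -0.9 0 -0.6 0 0 0; -0.8 -0.1 -0.6 0 0 0; 0 0 0 0 0 0"

```text
clock: 29.93
position: [0.3154, -0.0547, 0.3525]
ee_rot: [-0.148, 0.745, 0.639, -0.124]
wrist_force: [-0.0, 0.0, -0.3]
opening: 0.0582
finger_force: 0.0
```

```bash
python3 st.py
python3 - <<'E'
from h import *
a=grab_frame("scene")[:,:,::-1][40:180,270:450]
cv2.imwrite("pics/f1.png",cv2.resize(a,(720,560),interpolation=cv2.INTER_CUBIC))
E
```

```text
29.9333 [ 0.3154 -0.0547  0.3525] az -0.152 F [-0.04  0.01 -0.29] T [-0.07  -0.427  0.042] [ 0.54  0.17 -0.58  2.03  0.02  1.34 -0.21] 0.0582 0.242
```

View pics/f1.png

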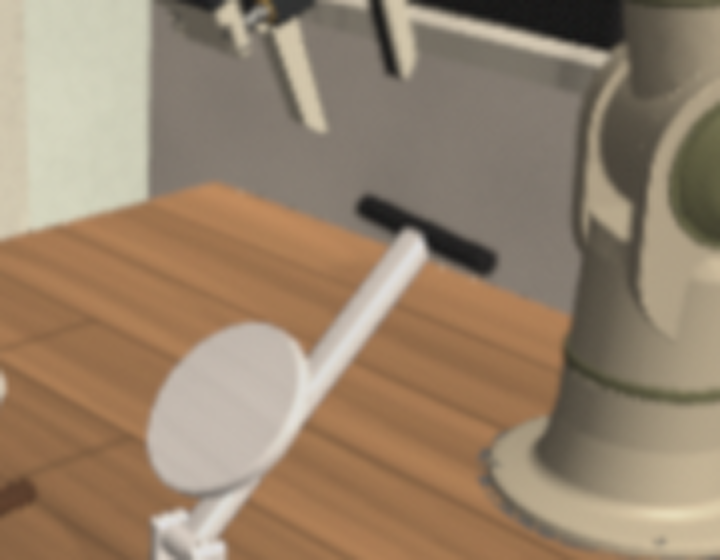

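The gripper is above and in front of the handle, with tips at (318,125) and (400,72) and the free end of the bar at (365,203). I'll advance along the tool axis and close.

>>> jog_arm:
  motion: "-0.3 0.05 -0.8 0 0 0; -0.3 0.05 -0.8 0 0 0; -0.3 0.05 -0.8 0 0 0; -0.3 0.05 -0.8 0 0 0; -0.3 0.05 -0.8 0 0 0; -0.3 0.05 -0.7 0 0 0; 0 0 0 0 0 0"

```text
clock: 30.57
position: [0.282, -0.0483, 0.2586]
ee_rot: [-0.149, 0.744, 0.639, -0.124]
wrist_force: [-0.7, -0.5, -0.4]
opening: 0.0583
finger_force: 0.0
```

```bash
python3 st.py
python3 - <<'E'
from h import *
a=grab_frame("scene")[:,:,::-1][60:150,320:430]
cv2.imwrite("pics/f2.png",cv2.resize(a,(770,630)[:2],interpolation=cv2.INTER_CUBIC)[:600])
E
```

```text
30.5667 [ 0.282  -0.0483  0.2586] az -0.151 F [-0.72 -0.48 -0.37] T [-0.083 -0.407  0.001] [ 0.51  0.25 -0.58  2.23  0.05  1.08 -0.26] 0.0583 -0.181
```

View pics/f2.png

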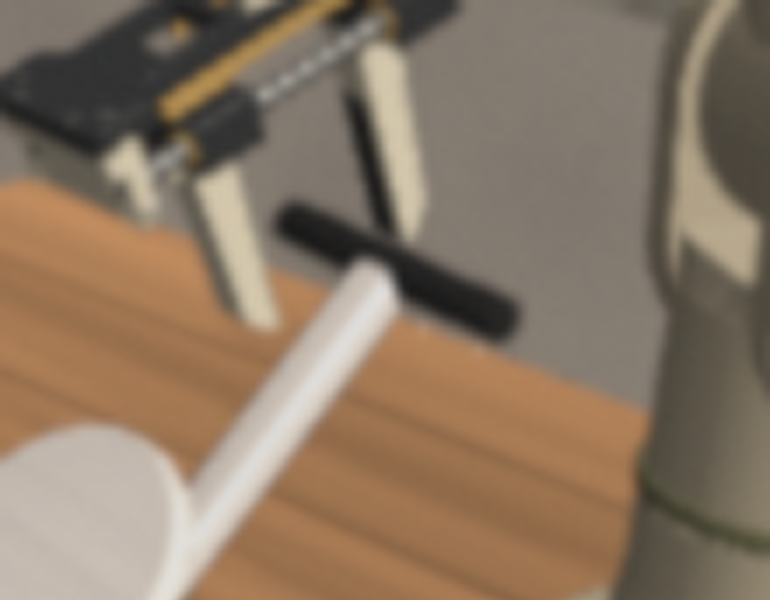

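The bar runs between the fingers (tips at (258,325) and (405,235), bar near (330,235)). Closing.

>>> jog_arm:
  motion: "0 0 0 0 0 0; 0 0 0 0 0 0; 0 0 0 0 0 0; 0 0 0 0 0 0; 0 0 0 0 0 0; 0 0 0 0 0 0"
  fingers: 1
  force: 25

```text
clock: 31.12
position: [0.2817, -0.0488, 0.2599]
ee_rot: [-0.148, 0.744, 0.639, -0.124]
wrist_force: [-8.3, 2.3, 12.0]
opening: 0.0227
finger_force: 7.2
```

```bash
python3 st.py
```

```text
31.1167 [ 0.2817 -0.0488  0.2599] az -0.152 F [-8.28  2.34 11.98] T [ 0.409  2.721 -0.055] [ 0.51  0.25 -0.58  2.23  0.05  1.09 -0.26] 0.0227 0.04
```

>>> jog_arm:
  motion: "0 0 0 0 0 0; 0 0 0 0 0 0; 0 0 0 0 0 0; 0 0 0 0 0 0"

```text
clock: 31.45
position: [0.2787, -0.0484, 0.2603]
ee_rot: [-0.151, 0.744, 0.639, -0.126]
wrist_force: [-8.6, 2.6, 11.6]
opening: 0.0174
finger_force: 25.0
```

```bash
python3 st.py
```

```text
31.45 [ 0.2787 -0.0484  0.2603] az -0.152 F [-8.56  2.58 11.65] T [ 0.551  2.313 -0.074] [ 0.51  0.25 -0.58  2.23  0.05  1.09 -0.26] 0.0174 0.058
```

```bash
cat > arc.py <<'E'
from h import *
import sys
# usage: th0 nrows thEnd : rows of TCP shift along fwd/up
H=np.array([.450,-.036,.091]);f=np.array([.9885,-.151,0]);u=np.array([0,0,1.])
g=.037*np.array([-.151,-.9885,0])
def tcp(t):
    p=.4*t/2.3;return H+g+.25*(np.cos(t)*f+np.sin(t)*u)+.019*(-np.sin(p)*f-np.cos(p)*u)
s=read_state();pos=s['position'];print(pos,tcp(2.297))
t=np.linspace(2.297,0,57);P=np.array([tcp(x) for x in t])
for i,d in enumerate(np.diff(P,axis=0)/.02): 
    if i%4==0: print(i,(P[i]).round(4),t[i].round(3),d.round(2))
print(P[-1])
E
python3 arc.py
```

```text
[ 0.27867537 -0.04837602  0.26025831] [ 0.27300829 -0.04639128  0.26042115]
0 [ 0.273  -0.0464  0.2604] 2.297 [ 0.39 -0.06  0.33]
4 [ 0.3059 -0.0514  0.2848] 2.133 [ 0.44 -0.07  0.26]
8 [ 0.3423 -0.057   0.3036] 1.969 [ 0.48 -0.07  0.19]
12 [ 0.3813 -0.0629  0.3161] 1.805 [ 0.5  -0.08  0.11]
16 [ 0.4219 -0.0691  0.3222] 1.641 [ 0.51 -0.08  0.02]
20 [ 0.4629 -0.0754  0.3215] 1.477 [ 0.51 -0.08 -0.06]
24 [ 0.5033 -0.0816  0.3142] 1.313 [ 0.49 -0.08 -0.14]
28 [ 0.542  -0.0875  0.3004] 1.148 [ 0.46 -0.07 -0.22]
32 [ 0.578  -0.093   0.2805] 0.984 [ 0.42 -0.06 -0.29]
36 [ 0.6103 -0.0979  0.255 ] 0.82 [ 0.37 -0.06 -0.36]
40 [ 0.6381 -0.1022  0.2247] 0.656 [ 0.31 -0.05 -0.41]
44 [ 0.6606 -0.1056  0.1902] 0.492 [ 0.24 -0.04 -0.46]
48 [ 0.6773 -0.1081  0.1526] 0.328 [ 0.16 -0.02 -0.49]
52 [ 0.6877 -0.1097  0.1128] 0.164 [ 0.08 -0.01 -0.51]
[ 0.691538  -0.1103245  0.072    ]
```

>>> jog_arm:
  motion: "0.25 -0.06 0.4 0 -0.1 0; 0.4 -0.06 0.32 0 -0.1 0; 0.4 -0.06 0.3 0 -0.1 0; 0.43 -0.06 0.28 0 -0.1 0; 0.44 -0.07 0.26 0 -0.1 0; 0.45 -0.07 0.24 0 -0.1 0; 0.46 -0.07 0.22 0 -0.1 0; 0.47 -0.07 0.2 0 -0.1 0"

```text
clock: 32.12
position: [0.3428, -0.0582, 0.3061]
ee_rot: [-0.132, 0.747, 0.643, -0.105]
wrist_force: [-20.9, 5.6, 28.1]
opening: 0.0171
finger_force: 25.0
```

```bash
cat > lv.py <<'E'
from h import *
from scipy.spatial.transform import Rotation as R
s=read_state();q=s['ee_rot'];r=R.from_quat([q[1],q[2],q[3],q[0]]).as_matrix()
b=s['position']-.019*r[:,2]; d=b-[.456,-.0365,.091]; f=np.array([.9885,-.151,0])
x=d@f;t=np.arctan2(d[2],x);F=s['wrist_force']
print(s['clock'],"bar",b.round(4),"th",t.round(3),"r",np.hypot(x,d[2]).round(4),"lat",(d@[-.151,-.9885,0]).round(4),"Frad",(F@f*np.cos(t)+F[2]*np.sin(t)).round(1),"Ftan",(F@f*np.sin(t)-F[2]*np.cos(t)).round(1),F.round(1),"phi",np.arcsin(-r[:,2]@f).round(3),s['opening'],s['finger_force'],s['joint_positions'].round(2))
E
python3 lv.py
```

```text
32.1167 bar [ 0.349  -0.0593  0.3241] th 1.985 r 0.2545 lat 0.0387 Frad 34.4 Ftan -8.5 [-20.9   5.6  28.1] phi 0.338 0.017148482961004772 25.01323699951172 [ 0.52  0.24 -0.57  2.07  0.05  1.2  -0.23]
```

>>> jog_arm:
  motion: "0.4 -0.07 0.4 0 -0.1 0; 0.48 -0.07 0.2 0 -0.1 0; 0.49 -0.07 0.15 0 -0.1 0; 0.49 -0.07 0.13 0 -0.1 0; 0.5 -0.08 0.11 0 -0.1 0; 0.5 -0.08 0.09 0 -0.1 0; 0.51 -0.08 0.06 0 -0.1 0; 0.51 -0.08 0.04 0 -0.1 0"

```text
clock: 32.78
position: [0.425, -0.071, 0.3298]
ee_rot: [-0.108, 0.751, 0.647, -0.077]
wrist_force: [-7.6, 2.9, 16.7]
opening: 0.0174
finger_force: 25.0
```

```bash
python3 lv.py
```

```text
32.7833 bar [ 0.4298 -0.0721  0.3481] th 1.65 r 0.258 lat 0.0392 Frad 17.2 Ftan -6.6 [-7.6  2.9 16.7] phi 0.265 0.017438034430892937 24.986996054649353 [ 0.51  0.29 -0.56  1.92  0.08  1.24 -0.24]
```

>>> jog_arm:
  motion: "0.51 -0.08 0.14 0 -0.1 0; 0.51 -0.08 0 0 -0.1 0; 0.51 -0.08 -0.02 0 -0.1 0; 0.51 -0.08 -0.04 0 -0.1 0; 0.51 -0.08 -0.06 0 -0.1 0; 0.5 -0.08 -0.08 0 -0.1 0; 0.5 -0.08 -0.1 0 -0.1 0; 0.5 -0.08 -0.12 0 -0.1 0"

```text
clock: 33.45
position: [0.5071, -0.084, 0.3226]
ee_rot: [-0.086, 0.753, 0.65, -0.052]
wrist_force: [-3.0, 3.2, 4.7]
opening: 0.0173
finger_force: 25.0
```

```bash
python3 lv.py
```

```text
33.45 bar [ 0.5107 -0.0852  0.3412] th 1.33 r 0.2576 lat 0.0398 Frad 3.7 Ftan -4.5 [-3.   3.2  4.7] phi 0.199 0.0172607366816144 24.9781134724617 [ 0.48  0.37 -0.55  1.8   0.13  1.22 -0.25]
```

>>> jog_arm:
  motion: "0.49 -0.07 -0.14 0 -0.1 0; 0.48 -0.07 -0.16 0 -0.1 0; 0.48 -0.07 -0.18 0 -0.1 0; 0.47 -0.07 -0.2 0 -0.1 0; 0.46 -0.06 -0.22 0 -0.1 0; 0.45 -0.06 -0.24 0 -0.1 0; 0.44 -0.06 -0.26 0 -0.1 0; 0.43 -0.06 -0.27 0 -0.1 0"

```text
clock: 34.12
position: [0.5814, -0.0952, 0.2881]
ee_rot: [-0.065, 0.754, 0.653, -0.028]
wrist_force: [-2.7, -0.4, 4.3]
opening: 0.0168
finger_force: 25.0
```

```bash
python3 lv.py
```

```text
34.1167 bar [ 0.5838 -0.0963  0.3069] th 1.011 r 0.2549 lat 0.0399 Frad 2.2 Ftan -4.5 [-2.7 -0.4  4.3] phi 0.135 0.016849792200188413 24.99861717224121 [ 0.45  0.47 -0.53  1.72  0.18  1.14 -0.27]
```

>>> jog_arm:
  motion: "0.42 -0.06 -0.29 0 -0.1 0; 0.41 -0.06 -0.31 0 -0.1 0; 0.4 -0.06 -0.33 0 -0.1 0; 0.38 -0.06 -0.34 0 -0.1 0; 0.37 -0.06 -0.36 0 -0.1 0; 0.35 -0.05 -0.37 0 -0.1 0; 0.34 -0.05 -0.38 0 -0.1 0; 0.32 -0.05 -0.4 0 -0.1 0"

```text
clock: 34.78
position: [0.6416, -0.1042, 0.2325]
ee_rot: [-0.044, 0.755, 0.654, -0.003]
wrist_force: [1.3, -3.9, 6.1]
opening: 0.0173
finger_force: 25.0
```

```bash
python3 lv.py
```

```text
34.7833 bar [ 0.6428 -0.1054  0.2514] th 0.688 r 0.2525 lat 0.0399 Frad 5.3 Ftan -3.5 [ 1.3 -3.9  6.1] phi 0.07 0.017289745912214608 25.007375478744507 [ 0.42  0.57 -0.5   1.69  0.23  1.02 -0.29]
```

>>> jog_arm:
  motion: "0.31 -0.04 -0.41 0 -0.1 0; 0.3 -0.04 -0.42 0 -0.1 0; 0.28 -0.04 -0.44 0 -0.1 0; 0.26 -0.04 -0.45 0 -0.1 0; 0.24 -0.04 -0.46 0 -0.1 0; 0.22 -0.03 -0.47 0 -0.1 0; 0.2 -0.03 -0.48 0 -0.1 0; 0.18 -0.02 -0.48 0 -0.1 0"

```text
clock: 35.45
position: [0.683, -0.1104, 0.1608]
ee_rot: [-0.021, 0.755, 0.655, 0.022]
wrist_force: [5.9, -5.3, 5.2]
opening: 0.0171
finger_force: 25.0
```

```bash
python3 lv.py
```

```text
35.45 bar [ 0.6829 -0.1115  0.1798] th 0.36 r 0.2518 lat 0.0399 Frad 8.1 Ftan -2.5 [ 5.9 -5.3  5.2] phi 0.003 0.01709254510907965 25.01645654439926 [ 0.4   0.66 -0.47  1.71  0.3   0.85 -0.32]
```

>>> jog_arm:
  motion: "0.16 0.02 -0.48 0 0 0; 0.15 0 -0.47 0 0 0; 0.13 0 -0.45 0 0 0; 0.11 0 -0.43 0 0 0; 0.09 0 -0.4 0 0 0; 0.07 0 -0.38 0 0 0; 0.06 0 -0.36 0 0 0; 0.05 0 -0.3 0 0 0"
  force: 15

```text
clock: 36.12
position: [0.6989, -0.1124, 0.0949]
ee_rot: [-0.021, 0.755, 0.655, 0.021]
wrist_force: [5.4, -11.4, 3.4]
opening: 0.0171
finger_force: 15.0
```

```bash
python3 lv.py
```

```text
36.1167 bar [ 0.6988 -0.1135  0.1138] th 0.09 r 0.2527 lat 0.0395 Frad 7.3 Ftan -2.7 [  5.4 -11.4   3.4] phi 0.004 0.017115552302948218 15.046521127223969 [ 0.37  0.75 -0.43  1.71  0.34  0.76 -0.35]
```

>>> jog_arm:
  motion: "0.02 -0.05 -0.12 0 0 0; 0.01 -0.02 -0.12 0 0 0; 0.01 0 -0.12 0 0 0; 0.01 0 -0.12 0 0 0; 0 0 -0.1 0 0 0; 0 0 -0.1 0 0 0; 0 0 -0.08 0 0 0; 0 0 0 0 0 0"

```text
clock: 36.78
position: [0.7001, -0.1127, 0.0798]
ee_rot: [-0.021, 0.755, 0.655, 0.022]
wrist_force: [8.3, -8.3, -1.8]
opening: 0.0178
finger_force: 15.0
```

```bash
python3 lv.py
```

```text
36.7833 bar [ 0.7    -0.1138  0.0988] th 0.031 r 0.2529 lat 0.0396 Frad 9.4 Ftan 2.1 [ 8.3 -8.3 -1.8] phi 0.004 0.017836587302066505 15.03524735569954 [ 0.37  0.77 -0.42  1.72  0.35  0.73 -0.35]
```

>>> jog_arm:
  motion: "0.08 -0.08 -0.06 0 0 0; 0 0 -0.06 0 0 0; 0 0 -0.06 0 0 0; 0 0 -0.05 0 0 0; 0 0 0 0 0 0; 0 0 0 0 0 0"

```text
clock: 37.28
position: [0.7002, -0.1127, 0.075]
ee_rot: [-0.023, 0.755, 0.655, 0.021]
wrist_force: [5.7, -5.7, -0.3]
opening: 0.0173
finger_force: 15.0
```

```bash
python3 lv.py; python3 av.py
```

```text
37.2833 bar [ 0.7002 -0.1139  0.094 ] th 0.012 r 0.2531 lat 0.0397 Frad 6.5 Ftan 0.4 [ 5.7 -5.7 -0.3] phi 0.007 0.017325496661103917 15.029274076223373 [ 0.37  0.77 -0.42  1.72  0.35  0.73 -0.35]
37.5833 az -0.141 mean [ 4.774 -5.596 -0.309 -1.32  -0.922 -0.163  0.09  15.029] sd [0.32  0.434 0.551 0.035 0.03  0.013 0.    0.   ] Ftan -4.87 Frad 5.51 [ 0.7002 -0.1127  0.0751] [ 0.37  0.77 -0.42  1.72  0.35  0.73 -0.35]
```

>>> jog_arm:
  motion: "0 -0.04 -0.06 0 0 0; 0 0 -0.06 0 0 0; 0 0 -0.06 0 0 0; 0 0 0 0 0 0"

```text
clock: 37.92
position: [0.7003, -0.1128, 0.0716]
ee_rot: [-0.023, 0.755, 0.656, 0.021]
wrist_force: [4.7, -4.7, -0.2]
opening: 0.0172
finger_force: 15.0
```

```bash
python3 lv.py; python3 av.py
```

```text
37.9167 bar [ 0.7003 -0.114   0.0905] th -0.002 r 0.2532 lat 0.0397 Frad 5.3 Ftan 0.2 [ 4.7 -4.7 -0.2] phi 0.007 0.017244737112804526 15.017827302217484 [ 0.37  0.78 -0.42  1.72  0.35  0.72 -0.35]
38.2167 az -0.14 mean [ 5.037 -3.895 -0.551 -1.007 -1.059 -0.141  0.073 15.018] sd [0.33  0.207 0.542 0.009 0.027 0.02  0.001 0.   ] Ftan -3.15 Frad 5.53 [ 0.7003 -0.1128  0.0716] [ 0.37  0.78 -0.42  1.72  0.35  0.72 -0.35]
```

>>> jog_arm:
  motion: "0 -0.03 -0.06 0 0 0; 0 0 -0.06 0 0 0; 0 0 -0.06 0 0 0"

```text
clock: 38.47
position: [0.7004, -0.1128, 0.0683]
ee_rot: [-0.023, 0.754, 0.656, 0.021]
wrist_force: [5.4, -2.8, 2.2]
opening: 0.0178
finger_force: 15.0
```

```bash
python3 lv.py
python3 - <<'E'
from h import *
a=grab_frame("scene")[:,:,::-1][150:255,210:350]
cv2.imwrite("pics/g1.png",cv2.resize(a,(800,600),interpolation=cv2.INTER_CUBIC))
E
```

```text
38.4667 bar [ 0.7003 -0.114   0.0872] th -0.015 r 0.2532 lat 0.0397 Frad 5.7 Ftan -2.3 [ 5.4 -2.8  2.2] phi 0.007 0.01784854363843069 15.010322481393814 [ 0.37  0.78 -0.42  1.72  0.35  0.72 -0.35]
```

View pics/g1.png

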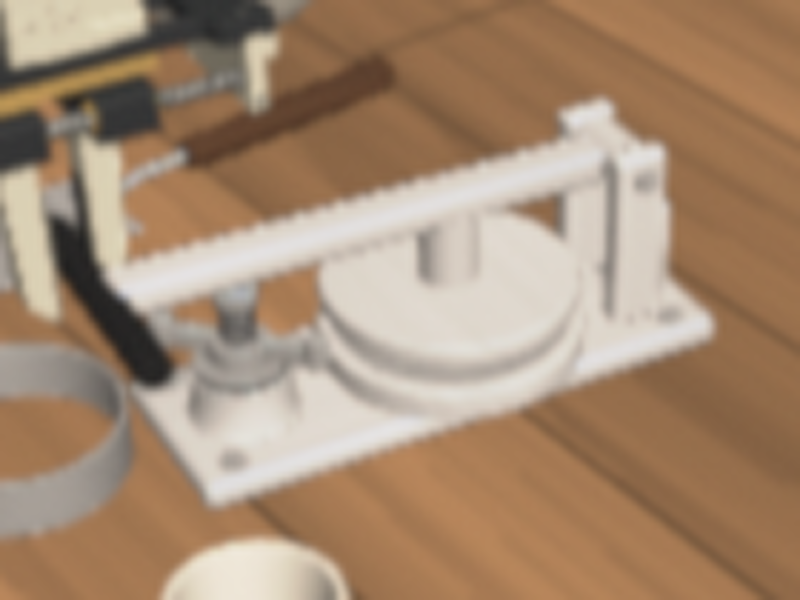

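The lever is nearly level and the beam is at or very close to the bolt head (235,290). I'll keep going down slowly until the force rises.

>>> jog_arm:
  motion: "-0.05 -0.02 -0.05 0 0 0; 0 0 -0.05 0 0 0; 0 0 -0.05 0 0 0"

```text
clock: 38.77
position: [0.7004, -0.1128, 0.0657]
ee_rot: [-0.022, 0.754, 0.656, 0.022]
wrist_force: [7.3, -2.3, 1.6]
opening: 0.0176
finger_force: 15.0
```

```bash
python3 lv.py
```

```text
38.7667 bar [ 0.7003 -0.114   0.0847] th -0.025 r 0.2533 lat 0.0397 Frad 7.5 Ftan -1.8 [ 7.3 -2.3  1.6] phi 0.005 0.01756404712177499 15.004590600728989 [ 0.36  0.79 -0.42  1.72  0.36  0.71 -0.35]
```

>>> jog_arm:
  motion: "0 0 -0.05 0 0 0; 0 0 -0.05 0 0 0; 0 0 -0.05 0 0 0"

```text
clock: 39.02
position: [0.7005, -0.1128, 0.0646]
ee_rot: [-0.022, 0.754, 0.656, 0.022]
wrist_force: [0.3, -2.2, 21.3]
opening: 0.0173
finger_force: 15.0
```

```bash
python3 lv.py
```

```text
39.0167 bar [ 0.7004 -0.1139  0.0836] th -0.029 r 0.2534 lat 0.0397 Frad -0.0 Ftan -21.3 [ 0.3 -2.2 21.3] phi 0.005 0.017316852223505257 14.992439299821854 [ 0.36  0.79 -0.42  1.72  0.36  0.71 -0.36]
```

The lever is on the stop (21 N). I'll ease the load, open and lift away.

>>> jog_arm:
  motion: "0 0 0.07 0 0 0; 0 0 0 0 0 0; 0 0 0 0 0 0"

```text
clock: 39.27
position: [0.7004, -0.1127, 0.0647]
ee_rot: [-0.022, 0.754, 0.656, 0.023]
wrist_force: [4.9, -2.0, 5.8]
opening: 0.0175
finger_force: 15.0
```

```bash
python3 lv.py
```

```text
39.2667 bar [ 0.7003 -0.1139  0.0837] th -0.029 r 0.2533 lat 0.0396 Frad 4.9 Ftan -5.9 [ 4.9 -2.   5.8] phi 0.005 0.01747156262427046 14.994379431009293 [ 0.36  0.79 -0.42  1.72  0.36  0.71 -0.35]
```

>>> jog_arm:
  motion: "0 0 0 0 0 0; 0 0 0 0 0 0; 0 0 0 0 0 0; 0 0 0 0 0 0; 0 0 0 0 0 0; 0 0 0 0 0 0; 0 0 0 0 0 0"
  fingers: -0.3

```text
clock: 39.85
position: [0.6977, -0.1132, 0.0636]
ee_rot: [-0.024, 0.754, 0.656, 0.02]
wrist_force: [0.4, -0.3, -0.3]
opening: 0.0579
finger_force: 0.0
```

```bash
python3 lv.py
```

```text
39.85 bar [ 0.6977 -0.1144  0.0826] th -0.034 r 0.2508 lat 0.0405 Frad 0.5 Ftan 0.3 [ 0.4 -0.3 -0.3] phi 0.01 0.057947098191174023 0.0 [ 0.36  0.79 -0.42  1.72  0.36  0.71 -0.35]
```

>>> jog_arm:
  motion: "0 0 0.5 0 0 0; 0 0 0.7 0 0 0; 0 0 1 0 0 0; 0 0 1 0 0 0; 0 0 1 0 0 0; 0 0 1 0 0 0; 0 0 1 0 0 0; 0 0 1 0 0 0"

```text
clock: 40.52
position: [0.698, -0.1133, 0.2107]
ee_rot: [-0.023, 0.754, 0.656, 0.021]
wrist_force: [-0.4, -0.1, -0.3]
opening: 0.0603
finger_force: 0.0
```

>>> jog_arm:
  motion: "0 -1 1 0 0 0; 0 -1 1 0 0 0; 0 -1 1 0 0 0; 0 -1 1 0 0 0; 0 -1 0.5 0 0 0; 0 -1 0 0 0 0; 0 0 0 0 0 0; 0 0 0 0 0 0"

```text
clock: 41.18
position: [0.6974, -0.2345, 0.2991]
ee_rot: [-0.023, 0.755, 0.655, 0.02]
wrist_force: [0.9, 0.3, -0.4]
opening: 0.0604
finger_force: 0.0
```

```bash
python3 lv.py
python3 - <<'E'
from h import *
im=grab_frame("scene");m=(im.max(2)<60).astype(np.uint8)
roi=np.zeros_like(m);roi[185:225,205:250]=1
v,u=np.nonzero(m*roi);c=np.array([u.mean(),v.mean()]);print("dark",len(u),u.min(),u.max(),v.min(),v.max(),c)
f=np.array([.9885,-.151,0]);y=np.array([-.151,-.9885,0]);H=np.array([.458,-.037,.091])
for t in(0,.03,.06):
    P=H+.25*(np.cos(t)*f+np.sin(t)*np.array([0,0,1]));print(t,proj("scene",[P+.062*y,P+.011*y,P-.011*y,P-.062*y]).round(1).tolist())
E
```

```text
41.1833 bar [ 0.6974 -0.2357  0.318 ] th 0.701 r 0.3518 lat 0.1605 Frad 0.3 Ftan 0.9 [ 0.9  0.3 -0.4] phi 0.009 0.060376834053119555 0.0 [ 0.56  0.6  -0.5   1.44  0.23  1.17 -0.09]
dark 168 217 239 190 217 [228.11309524 203.98809524]
0 [[219.0, 190.8], [226.4, 200.9], [229.7, 205.4], [238.0, 216.7]]
0.03 [[218.8, 188.3], [226.1, 198.3], [229.5, 202.8], [237.8, 214.0]]
0.06 [[218.6, 185.7], [225.9, 195.6], [229.3, 200.2], [237.6, 211.3]]
```

The handle lies where θ = 0 projects (dark centroid (228.1, 204.0) against about (228.3, 203.7)), and the arm is clear. Handing in.

```bash
python3 -c "
from bench import *
print(finish_job())"
```

```text
the job is handed in; nothing more can be done
None
```

I nipped the jam nut to about 0.39 N m (10.8 N at the ear), lowered the lever onto the stop bolt (21 N at contact, then eased) and let go, and handed in just after 41 s; I had no direct check that the bolt had not turned or that the bystanders had not moved.

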